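# Snap the control knob onto the demonstration hot plate and hold it down

## Task

The control knob of the hot plate has come off and lies on the bench. Put it back: fit its square hole over the square spindle, press it down past the two spring hooks until it snaps fully home, and keep pressing it down firmly. Finish like that, still holding the knob pressed onto its seat (do not let go), and leave the shaker, the squeeze bottle and the little baking tin where they are.

Things in the scene. Friction and masses are not known exactly. Their poses are not given: they have to be found in the camera images.
- knob_grip (a point): On the axis of the loose black plastic knob, 38 mm above its underside; z up. A bar 40 mm long (x) and 28 mm wide (y) rises to 54 mm above the underside from a round flange at the foot, 54 mm across, 4 mm thick. Grip the bar here across its 28 mm width; when it is fitted, fingers reaching lower than 17 mm above its underside would hit the spring hooks.
- knob_base (a point): Centre of the knob's underside, at the mouth of its square hole: 16 mm side, sides along x and y, 38 mm deep. Same axes as knob_grip.
- knob: The same knob, about 80 g, standing on the bench at the start; the origin is the centre of its underside.
- seat_top (a point): Centre of the top of the steel disc (48 mm across) at the spindle's foot, 60 mm above the bench, where the underside of the fitted knob rests. The fixed hot plate is a white box 340 x 220 mm, 58 mm high; x points from here towards its far part with a frying pan (rim 70 mm from this point, at most 106 mm above the bench; its handle rises to 123 mm), y left, z up.
- seat: That steel disc (2 mm thick); its origin is the centre of its underside.
- spindle_tip (a point): Tip of the upright steel spindle, 32 mm above seat_top on the same axis. Square, 14 mm side, sides along this point's x and y; the top 6 mm taper to 8 mm. The knob fits in any of the four quarter turns.
- spindle (a joint): Angle of the spindle in the hot plate (rad, 0 when its sides are parallel to the box, positive anticlockwise from above). It can turn stiffly (0.04 N m) from -1 to 1.
- clip_left (a joint): Outward travel (m) of the sprung steel hook on the +y side of the seat, 0 at rest. Two hooks face each other along seat_top's y, 18 mm wide, tops 14.5 mm above it; sloping noses reach 3 mm over the flange's rim. The push needed rises to 8 to 16 N, falls to a third as the rim passes the noses 6 mm from home, and to nothing as they spring over the flange 1.5 mm from home.
- clip_right (a joint): The same for the hook on the -y side. Home means: underside of the knob on the disc and both hooks back at 0. Then keep pressing with about 10 N.
- shaker_center (a point): Bystander: glass shaker with a steel cap, 48 mm across, 100 mm high; its centre.
- squeeze_center (a point): Bystander: white plastic squeeze bottle, 62 mm across, 170 mm high; its centre.
- tin_center (a point): Bystander: small aluminium baking tin, 90 mm across, 22 mm high; its centre.

How it is judged:
On the way, in this order (a step that is already met when the one before it is completed fails the run):
1. the knob's square hole is over the square spindle, sides aligned (z of knob_base in the frame of seat_top below 0.022 m and horizontal distance between knob_base and seat_top below 0.005 m and angle between knob_base's own z axis and vertical below 0.15 rad and (angle between the x axis of knob_base and the x axis of spindle_tip, either way round below 0.2 rad or angle between the x axis of knob_base and the y axis of spindle_tip, either way round below 0.2 rad)), for 0.05 s.
2. the knob has snapped home: underside on the disc, both hooks back over the flange (z of knob_base in the frame of seat_top below 0.0015 m and horizontal distance between knob_base and seat_top below 0.004 m and angle between knob_base's own z axis and vertical below 0.1 rad and value of joint each of clip_left, clip_right below 0.0012 m), for 0.1 s.
At the end, for the whole second after the job is handed in: The knob is on the spindle, within 4 mm of its axis, upright within 0.1 rad, square to it within 0.2 rad, its underside within 1.5 mm of the disc, both hooks back within 1.2 mm of rest, and the gripper is still on the knob, pressing it onto the disc with more than 3 N (all of step 2 and (angle between the x axis of knob_base and the x axis of spindle_tip, either way round below 0.2 rad or angle between the x axis of knob_base and the y axis of spindle_tip, either way round below 0.2 rad) and contact force between knob and seat above 3 N and contact force between the fingers and knob above 1 N); the arm keeps its last pose, push and grip.
It fails at once if the shaker is moved more than 30 mm (distance of shaker_center from where it was at the start of the episode above 0.03 m).
It fails at once if the squeeze is moved more than 30 mm (distance of squeeze_center from where it was at the start of the episode above 0.03 m).
It fails at once if the tin is moved more than 30 mm (distance of tin_center from where it was at the start of the episode above 0.03 m).
It also fails if it takes over 53 s, if anything falls off the work surface, if the arm or the gripper's body presses on something with over 40 N, if the wrist force passes 120 N, or if a joint passes its speed limit or range.

## Robot

A 6-joint arm with a two-finger parallel gripper is mounted at the origin on the work surface. World frame = base frame: x ahead of the robot, y to its left, z up, the work surface at z = 0. Lengths are in m, angles in rad, forces in N, time in s.
With the tool pointing down it reaches from about 0.275 to 0.825 m from the base axis. Payload 4.9 kg.
Tool frame: the origin (TCP) lies at the centre of the arm's flange, where the gripper is bolted on; the fingertips stand 173 mm ahead of it and the grasp point (between the pads) lies 155 mm ahead of it (manip.grasp_offset is the distance from the TCP to the grasp point, in m); x points along the fingers, z is the direction in which the jaws open and shut, and the axes are right-handed (so a half turn about x gives the same grasp; the last joint's range is limited). The gripper opens to 85 mm and grips with 20 to 120 N. Pads are 22 mm wide; open, the fingers measure 114 mm over their backs; the gripper's body (76 mm by 85 mm) begins 54 mm behind the grasp point. The pads swing forward as they close: fully open they stand 13 mm farther back than shut.
Start: joints at [1.03, 0.326, -0.193, 1.052, 0, 1.437], TCP at [0.218, 0.505, 0.405] pointing down, gripper open.
Joint ranges: [-2.65, 2.65], [-0.97, 1.79], [-1.3, 1.35], [-1.93, 2.1], [-1.47, 1.37], [-3.14, 3.14]. Speed limits (rad/s): [2.57, 2.57, 3.14, 3.14, 3.14, 3.14].

## Interface

Orientations are given as a rotation vector (axis times angle).
In Python, from workcell import manip gives the robot as it stands.
- The arm moves only by the tool play_rows, never from a script. Its argument "plan" is one flat list of numbers, 7 for each row, row after row: the shift along the world's x, y, z in m, then the turn, a rotation vector about the world's x, y, z in rad, then the gripper command: -1 is fully open, 1 is shut, values between are in proportion. In form: [tx, ty, tz, rx, ry, rz, gripper, tx, ty, tz, rx, ry, rz, gripper, ...]. A call has 1 to 10 rows; each row shifts and turns the commanded pose from where the row before left it; what a row does not reach is not made up. A row lasts 1/10 s, in which the tool goes at most 50 mm and 8.59 degrees, less where a joint would pass 70% of its speed; a pose out of reach is approached as far as the arm can. A call is refused whole if a number of a shift passes 0.05 or a number of a turn 0.15, either way. A call with a gripper value outside its range is refused whole. The fingers move at their own pace and stop on an object; "grip_force" is the grip in N (left out, the last holds). Time passes only in rows, so rows that do not move let the fingers close. It gives the time, the measured TCP pose, the force and the opening at its end, in the units of the state.
- manip.sense(): the state, without advancing time (a new reading comes with each control period).
- manip.read_camera(name): name is "scene" or "side" or "wrist"; returns a dict with "img" (480x640x3 uint8, blue, green, red), "mtx" (3x3 intrinsics, pixels), "rvec" (rotation vector, rad) and "tvec" (3), from world to camera coordinates, as OpenCV has them. Camera axes: x right, y down, z forward; pixel columns grow to the right and rows downward; lengths in m; the calibration is good to about 2 mm. A picture is of the moment at which its call begins. There is no depth.
- manip.hand_in(): hands the job in, once; it reports no verdict.
The state is a dict: "time": time; "joint_pos": joint angles; "qd": joint speeds; "effort": joint torques, N m; "tcp_pos": TCP position; "eef_rot": TCP orientation; "contact_force": force on the tool from outside, world axes, zero at the start; "moment": the same for the moment, N m; "width": finger opening in m.
Only numpy, scipy, OpenCV 4.12 (cv2) and the standard library are available. Lean on these libraries where they do the work, as an engineer would, in place of code of your own. Each camera call takes 0.05 s, during which the arm holds its last target.

## Working session

There is one attempt and no reset: what is moved stays moved. The work goes in short steps, Python scripts to look and compute and a tool call to move; the robot and the scene stay as the last step left them, time stands still between calls to the robot, and variables do not carry over. Pictures are saved under pics/ and viewed, and the job is handed in when it is done.

Besides the shell and the picture viewer there is one more tool, called after "Call:" in YAML: its name, and indented under it one key for each argument. play_rows: Moves the arm, as the interface text tells. Its arguments: {"type":"object","properties":{"plan":{"type":"array"},"grip_force":{"type":"number"}},"required":["plan"]}

```bash
mkdir -p pics; cat > h.py <<'E'
import cv2,numpy as np
from workcell import manip
def cam(n,f):
    c=manip.read_camera(n); cv2.imwrite('pics/'+f,c['img']); np.savez('pics/'+f[:-4]+'.npz',**{k:np.array(c[k]) for k in('img','mtx','rvec','tvec')}); return c
def ray(c,uv):
    R=cv2.Rodrigues(np.array(c['rvec'],float))[0];t=np.array(c['tvec'],float).ravel()
    p=cv2.undistortPoints(np.array([[uv]],float),np.array(c['mtx']),None)[0,0]
    return -R.T@t, R.T@np.array([p[0],p[1],1.])
def onz(c,uv,z):
    o,d=ray(c,uv); return o+d*(z-o[2])/d[2]
def proj(c,P):
    return cv2.projectPoints(np.array(P,float).reshape(-1,1,3),np.array(c['rvec'],float),np.array(c['tvec'],float),np.array(c['mtx']),None)[0][:,0]
def tri(c1,a,c2,b):
    o1,d1=ray(c1,a);o2,d2=ray(c2,b)
    s=np.linalg.lstsq(np.c_[d1,-d2],o2-o1,rcond=None)[0]
    p,q=o1+s[0]*d1,o2+s[1]*d2
    return (p+q)/2,np.linalg.norm(p-q)
def ld(f): return dict(np.load('pics/'+f+'.npz'))
E
python3 - <<'E'
from h import *
for n in('scene','side','wrist'):
    c=cam(n,n+'0.png'); R=cv2.Rodrigues(np.array(c['rvec'],float))[0]; print(n,-R.T@np.array(c['tvec']).ravel(),R[2],c['mtx'][0][0])
s=manip.sense();print(s)
E
```

```text
scene [1.58350407 0.44347725 0.96612906] [-0.74149351 -0.27973852 -0.60986371] 548.8811629643844
side [-0.17157822 -0.70532743  0.71279273] [ 0.58857197  0.61477341 -0.52501114] 540.1927512620426
wrist [0.14428113 0.53697873 0.3732454 ] [ 0.28502545 -0.12525644 -0.95030064] 387.6104827293177
{'time': 0.15, 'joint_pos': array([ 1.02982091e+00,  3.26782057e-01, -1.93350256e-01,  1.05196517e+00,
        1.61906761e-05,  1.43659754e+00]), 'qd': array([-0.00066083, -0.00222169,  0.00215668,  0.00164419,  0.00026818,
        0.00028203]), 'effort': array([-6.71274483e-04, -4.43703890e+01,  2.62664831e+01,  1.04229018e-02,
       -1.69939253e-04, -1.73725951e-06]), 'tcp_pos': array([0.21749001, 0.5049514 , 0.40407845]), 'eef_rot': array([-0.90516547,  1.37582239,  0.90426224]), 'contact_force': array([-0.1208717 ,  0.04194784, -0.14231265]), 'moment': array([ 0.02766593,  0.04180628, -0.0514882 ]), 'width': 0.08543811080756088}
```

View pics/scene0.png

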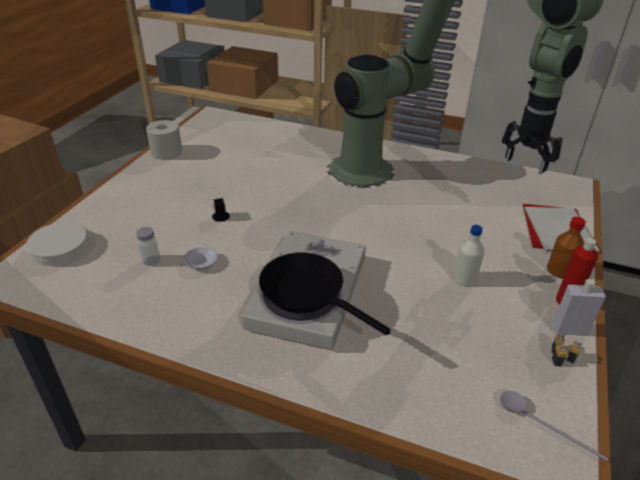

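View pics/side0.png

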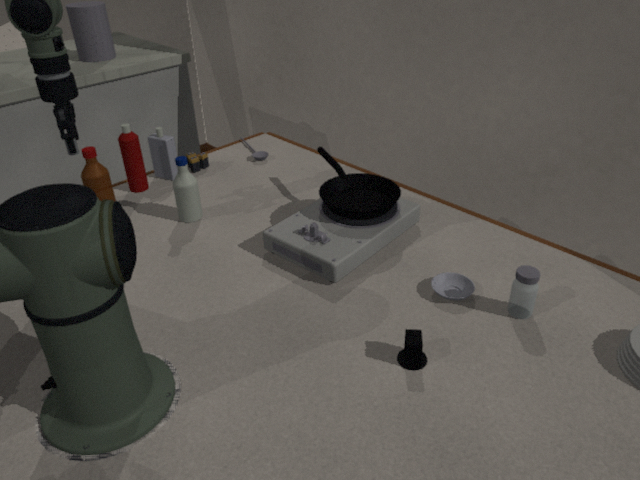

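View pics/wrist0.png

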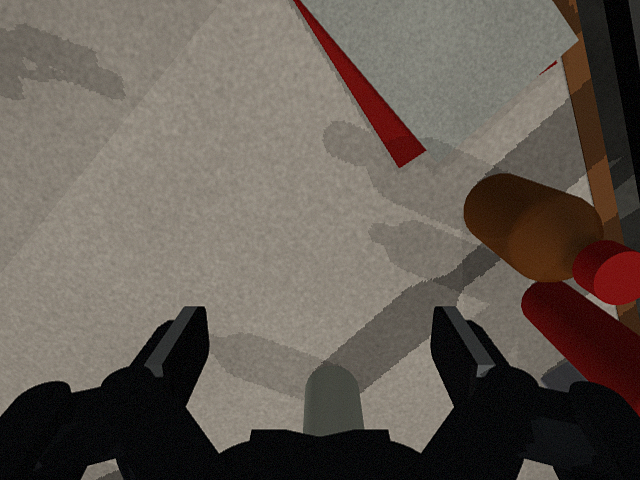

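The knob is at scene (220,210) and side (413,350). The spindle is at scene (323,247) and side (313,233). The shaker, tin and bottle stay clear of a straight path. I'll zoom in next.

```bash
python3 - <<'E'
from h import *
a=ld('scene0');b=ld('side0')
def crop(c,u,v,r=40,s=400):
    x=c['img'][v-r:v+r,u-r:u+r]; return cv2.resize(x,(s,s//1),interpolation=cv2.INTER_CUBIC)
top=np.hstack([crop(a,220,208,24,300),crop(b,413,350,30,300)])
bot=np.hstack([crop(a,320,245,30,300),crop(b,313,237,40,300)])
cv2.imwrite('pics/z0.png',cv2.convertScaleAbs(np.vstack([top,bot]),alpha=1.3))
# knob mask
for n,c,box in(('scene',a,(200,190,240,230)),('side',b,(380,315,450,385))):
    u0,v0,u1,v1=box; g=c['img'][v0:v1,u0:u1].max(2); m=(g<35).astype('uint8')
    k=cv2.connectedComponentsWithStats(m); i=1+k[2][1:,4].argmax(); x,y,w,h,A=k[2][i]; print(n,x+u0,y+v0,w,h,A)
    ys=np.where(k[1]==i)
    for r in range(y,y+h):
        q=ys[1][ys[0]==r]; print(r+v0,q.min()+u0,q.max()+u0,end='; ')
    print()
E
```

```text
scene 213 199 16 22 223
199 219 221; 200 215 221; 201 215 222; 202 215 222; 203 215 222; 204 215 223; 205 215 223; 206 215 223; 207 215 223; 208 216 223; 209 216 223; 210 216 224; 211 216 224; 212 216 225; 213 215 227; 214 214 228; 215 213 228; 216 213 228; 217 213 228; 218 214 227; 219 215 225; 220 216 223; 
side 397 330 30 40 816
330 406 417; 331 406 420; 332 406 420; 333 406 420; 334 406 420; 335 406 420; 336 406 420; 337 405 420; 338 405 420; 339 405 421; 340 405 421; 341 405 421; 342 405 421; 343 405 421; 344 405 421; 345 405 421; 346 405 421; 347 405 421; 348 404 421; 349 404 421; 350 402 421; 351 400 421; 352 399 422; 353 399 423; 354 398 424; 355 398 424; 356 398 425; 357 397 425; 358 397 426; 359 397 425; 360 397 426; 361 398 426; 362 398 425; 363 399 425; 364 400 425; 365 401 424; 366 402 423; 367 403 421; 368 406 421; 369 408 418;
```

View pics/z0.png

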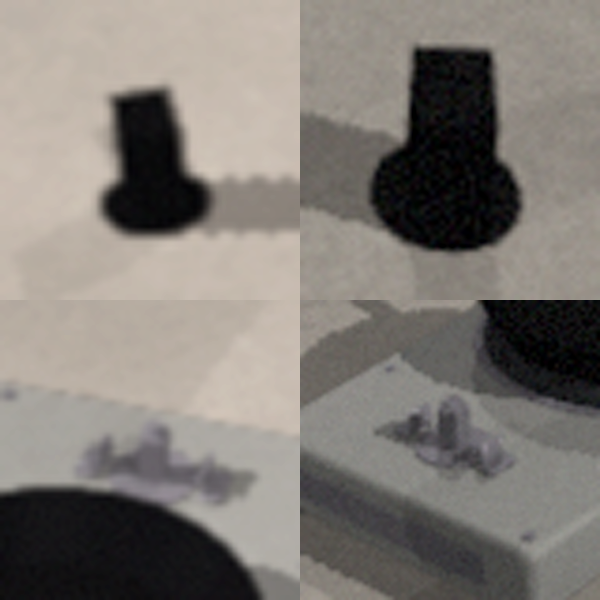

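```bash
python3 - <<'E'
from h import *
a=ld('scene0');b=ld('side0')
print('knob',onz(a,(220.7,216.3),.002),onz(b,(411.5,360),.002),tri(a,(220.7,216.3),b,(411.5,360)))
print('tip',tri(a,(320.6,240),b,(313.8,223)),onz(a,(320.6,240),.092),onz(b,(313.8,223),.092))
R=cv2.Rodrigues(manip.sense()['eef_rot'])[0];print(R)
w=ld('wrist0');s=manip.sense();Rw=cv2.Rodrigues(w['rvec'])[0];cp=-Rw.T@w['tvec'].ravel()
print('cam in tool',R.T@(cp-s['tcp_pos']),R.T@Rw.T)
# box corners: convex hull of white-ish box top hard; print corner guesses
for uv in[(264,237),(337,272)]: print(onz(b,uv,.058))
E
```

```text
knob [ 0.4284889  -0.30428994  0.002     ] [ 0.42449279 -0.30650212  0.002     ] (array([ 4.26153364e-01, -3.05597535e-01,  1.30592300e-04]), np.float64(0.0003432673021579252))
tip (array([0.53165106, 0.05582294, 0.09221996]), np.float64(0.00041618171480368576)) [0.53119129 0.05585614 0.092     ] [0.53193918 0.05585036 0.092     ]
[[-6.83938224e-04 -9.18400852e-01  3.95650612e-01]
 [-1.10702211e-03  3.95651158e-01  9.18400205e-01]
 [-9.99999153e-01  1.90135030e-04 -1.28729100e-03]]
cam in tool [0.03084764 0.07990089 0.00048846] [[ 1.04747164e-03 -3.11506140e-01  9.50243562e-01]
 [-1.48896765e-04 -9.50244121e-01 -3.11506160e-01]
 [ 9.99999440e-01  1.84805676e-04 -1.04173603e-03]]
[0.4497195  0.13484641 0.058     ]
[ 0.46837556 -0.0779739   0.058     ]
```

Call:
play_rows:
  plan: [0.012,-0.045,0,0,0,0.1,-1,0.012,-0.045,0,0,0,0.1,-1,0.012,-0.045,0,0,0,0.1,-1,0.012,-0.045,0,0,0,0.1,-1,0.012,-0.045,0,0,0,0.1,-1,0.012,-0.045,0,0,0,0.1,-1,0.012,-0.045,0,0,0,0.1,-1,0.012,-0.045,0,0,0,0.1,-1,0.012,-0.045,0,0,0,0.1,-1,0.012,-0.045,0,0,0,0.1,-1]

```text
time: 1.15
tcp_pos: [0.3352, 0.0648, 0.4048]
eef_rot: [-1.617, 0.881, 1.616]
contact_force: [0.5, -0.3, -0.3]
width: 0.0854
```

Call:
play_rows:
  plan: [0.011,-0.045,0,0,0,0,-1,0.011,-0.045,0,0,0,0,-1,0.011,-0.045,0,0,0,0,-1,0.011,-0.045,0,0,0,0,-1,0.011,-0.045,0,0,0,0,-1,0.011,-0.045,0,0,0,0,-1,0.011,-0.045,0,0,0,0,-1,0.011,-0.045,0,0,0,0,-1,0,0,0,0,0,0,-1,0,0,0,0,0,0,-1]

```text
time: 2.15
tcp_pos: [0.4231, -0.2942, 0.4039]
eef_rot: [-1.611, 0.885, 1.614]
contact_force: [-1.5, 0.4, -0.2]
width: 0.0856
```

```bash
python3 - <<'E'
from h import *
c=cam('wrist','w1.png');s=manip.sense();print(s['tcp_pos'],s['joint_pos'],s['time']);R=cv2.Rodrigues(s['eef_rot'])[0];print(R)
print(proj(c,[[.427,-.3055,.0],[.427,-.3055,.054]]))
E
```

```text
[ 0.42297318 -0.29322629  0.40405453] [-7.49752447e-01  2.62375691e-01 -2.83217480e-01  1.02721501e+00
  2.94971731e-04 -1.31747156e+00] 2.2
[[-1.27138152e-03 -8.43129643e-01 -5.37708833e-01]
 [ 1.58687203e-03 -5.37710292e-01  8.43128178e-01]
 [-9.99997933e-01  2.18662478e-04  2.02157378e-03]]
[[306.80555959 189.85154276]
 [304.82221087 202.78774953]]
```

View pics/w1.png

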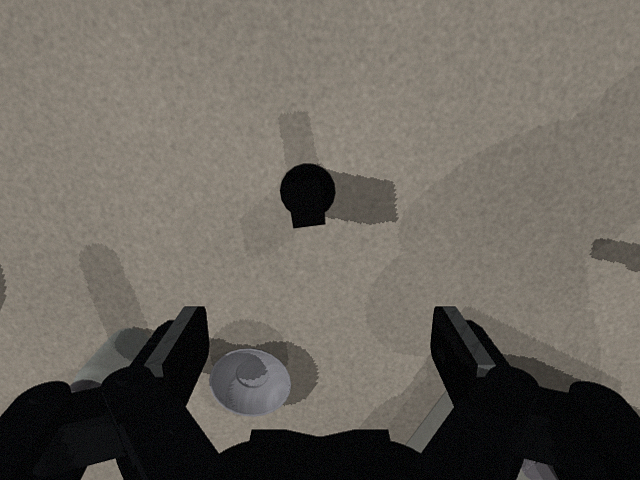

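The knob is at (307,191), with the near edge of its bar top running (292,229) to (325,224). The tin is at (250,382). I'll measure the yaw from that edge.

```bash
python3 - <<'E'
from h import *
c=ld('w1')
x=c['img'][155:240,265:350].astype(float); cv2.imwrite('pics/z1.png',cv2.resize(np.clip(x*6,0,255).astype('uint8'),(595,595),interpolation=cv2.INTER_CUBIC))
g=c['img'].max(2); m=(g[150:240,260:350]<32).astype('uint8')
k=cv2.connectedComponentsWithStats(m);i=1+k[2][1:,4].argmax()
cn=max(cv2.findContours((k[1]==i).astype('uint8'),0,1)[0],key=cv2.contourArea)[:,0]+[260,150]
up=cn[cn[:,1]<200]; (e)=cv2.fitEllipse(up.astype(np.float32));print('ell',e)
print('flange',onz(c,e[0],.004))
for uv in[(292.5,228.5),(325,224.5)]: print(onz(c,uv,.054))
p=onz(c,(292,228),.054)-onz(c,(325.5,224),.054); print('len',np.hypot(*p[:2]),'y-ang',np.arctan2(p[1],p[0]))
b=[r for r in cn.tolist() if r[1]>216]; print(b)
print('tin',onz(c,(250,378),.02))
a=ld('scene0');bb=ld('side0')
print('tin',onz(a,(201,259),.015),onz(bb,(452.5,288),.015)); print('shaker',onz(a,(149.5,260),.0),onz(bb,(520,313),.0))
E
```

```text
ell ((307.22991943359375, 190.49432373046875), (53.199256896972656, 53.714691162109375), 80.08865356445312)
flange [ 0.4265519  -0.30514968  0.004     ]
[ 0.45201855 -0.30249687  0.054     ]
[ 0.43395607 -0.28079616  0.054     ]
len 0.029075821386959314 y-ang -0.8804648625215911
[[292, 217], [292, 218], [292, 219], [292, 220], [292, 221], [293, 222], [293, 223], [293, 224], [293, 225], [293, 226], [293, 227], [294, 227], [295, 227], [296, 227], [297, 227], [298, 227], [299, 226], [300, 226], [301, 226], [302, 226], [303, 226], [304, 226], [305, 226], [306, 225], [307, 225], [308, 225], [309, 225], [310, 225], [311, 225], [312, 225], [313, 225], [314, 224], [315, 224], [316, 224], [317, 224], [318, 224], [319, 224], [320, 224], [321, 224], [322, 223], [323, 223], [324, 223], [324, 222], [324, 221], [324, 220], [324, 219], [324, 218], [324, 217]]
tin [ 0.63317137 -0.24952923  0.02      ]
tin [ 0.63771847 -0.24595517  0.015     ] [ 0.63660357 -0.24874804  0.015     ]
shaker [ 0.67910405 -0.38364093  0.        ] [ 0.67869497 -0.38046011  0.        ]
```

View pics/z1.png

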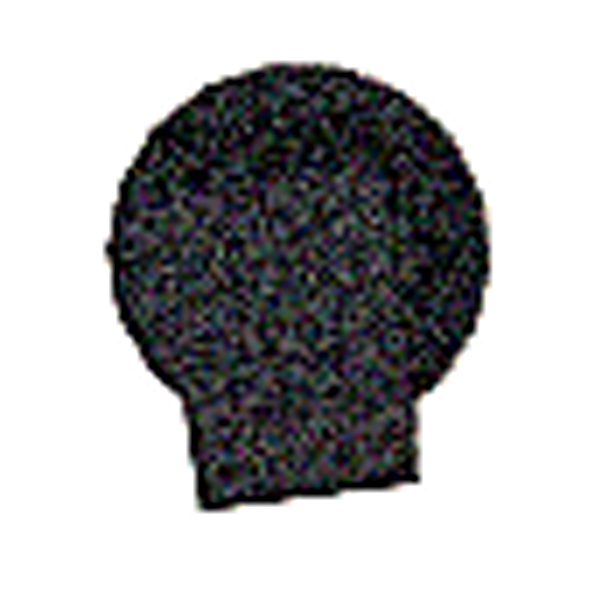

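Call:
play_rows:
  plan: [0.003,-0.012,-0.02,0,0,0.06,-1,0,0,-0.03,0,0,0.063,-1,0,0,-0.03,0,0,0,-1,0,0,-0.02,0,0,0,-1,0,0,0,0,0,0,-1,0,0,0,0,0,0,-1]

```text
time: 2.8
tcp_pos: [0.4264, -0.3045, 0.3053]
eef_rot: [-1.698, 0.797, 1.699]
contact_force: [0.7, -0.1, -0.0]
width: 0.0856
```

```bash
python3 - <<'E'
from h import *
c=cam('wrist','w2.png');s=manip.sense();print(s['tcp_pos'],s['qd']);R=cv2.Rodrigues(s['eef_rot'])[0];print(R, np.arctan2(R[1,2],R[0,2]))
print(s['tcp_pos']+.155*R[:,0])
E
```

```text
[ 0.42671336 -0.304993    0.30596315] [-0.00590358 -0.00646424  0.01624673 -0.00342786 -0.00137659 -0.00037423]
[[ 9.60491680e-04 -7.69802488e-01 -6.38281448e-01]
 [-8.77993247e-04 -6.38282145e-01  7.69802008e-01]
 [-9.99999153e-01 -1.78981624e-04 -1.28894608e-03]] 2.263060752197141
[ 0.42686224 -0.30512909  0.15096328]
```

View pics/w2.png

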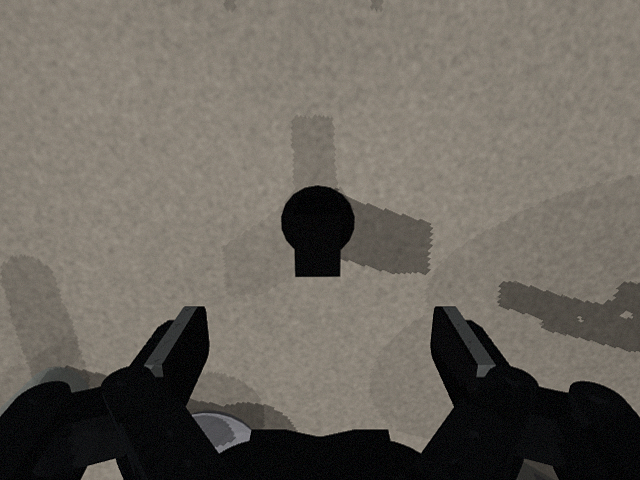

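The bar edge is level at row 276 and centred at column 318, so the yaw and position are good. Descend and grip.

Call:
play_rows:
  plan: [0,0,-0.03,0,0,0,-1,0,0,-0.03,0,0,0,-1,0,0,-0.03,0,0,0,-1,0,0,-0.02,0,0,0,-1,0,0,0,0,0,0,-1,0,0,0,0,0,0,-1]

```text
time: 3.45
tcp_pos: [0.4269, -0.3058, 0.196]
eef_rot: [-1.699, 0.799, 1.696]
contact_force: [0.3, 0.5, -0.3]
width: 0.0856
```

Call:
play_rows:
  plan: [0,0,0,0,0,0,1,0,0,0,0,0,0,1,0,0,0,0,0,0,1,0,0,0,0,0,0,1,0,0,0,0,0,0,1,0,0,0,0,0,0,1,0,0,0,0,0,0,1,0,0,0,0,0,0,1]
  grip_force: 100

```text
time: 4.25
tcp_pos: [0.4268, -0.3059, 0.1956]
eef_rot: [-1.699, 0.799, 1.696]
contact_force: [0.4, 0.3, 5.7]
width: 0.0266
```

```bash
python3 - <<'E'
from h import *
c=cam('wrist','w3.png');s=manip.sense();print(s['tcp_pos'],s['contact_force'],s['width']);R=cv2.Rodrigues(s['eef_rot'])[0];print( np.arctan2(R[1,2],R[0,2]))
E
```

```text
[ 0.42676202 -0.30590901  0.19560896] [ 0.25160439 -0.36801636  6.32111764] 0.02697750523225071
2.2619969942754974
```

View pics/w3.png

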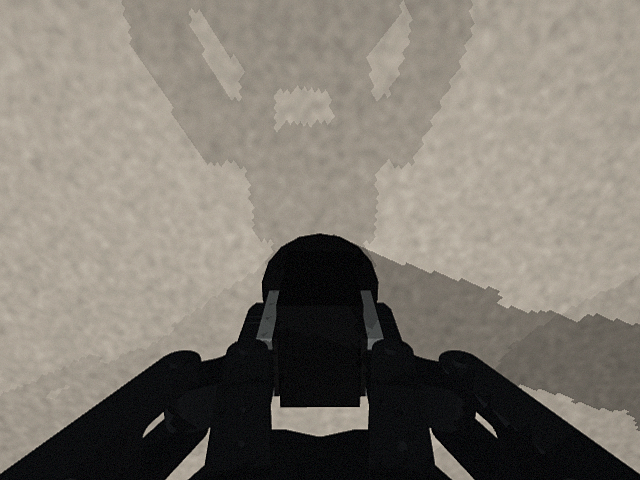

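Call:
play_rows:
  plan: [0,0,0.02,0,0,0,1,0,0,0.04,0,0,0,1,0,0,0.04,0,0,0,1,0,0,0.04,0,0,0,1,0,0,0.025,0,0,0,1,0,0,0,0,0,0,1]

```text
time: 4.9
tcp_pos: [0.4273, -0.3064, 0.3636]
eef_rot: [-1.705, 0.801, 1.692]
contact_force: [0.0, -0.7, -0.3]
width: 0.0268
```

Call:
play_rows:
  plan: [0.003,0.04,0,0,0,-0.06,1,0.003,0.04,0,0,0,-0.07,1,0.003,0.04,0,0,0,-0.07,1,0.003,0.04,0,0,0,-0.07,1,0.003,0.04,0,0,0,-0.07,1,0.003,0.04,0,0,0,-0.07,1,0.003,0.04,0,0,0,-0.07,1,0.003,0.04,0,0,0,-0.07,1,0.001,0.035,0,0,0,-0.05,1,0,0,0,0,0,0,1]

```text
time: 5.9
tcp_pos: [0.4505, 0.0527, 0.3584]
eef_rot: [-1.278, 1.163, 1.282]
contact_force: [0.1, -0.4, -0.9]
width: 0.0266
```

```bash
python3 - <<'E'
from h import *
c=cam('wrist','w4.png');s=manip.sense();print(s['time'],s['tcp_pos'],s['contact_force'],s['width']);R=cv2.Rodrigues(s['eef_rot'])[0];print(R[:,0], np.arctan2(R[1,2],R[0,2])-np.pi/2)
print(proj(c,[[.5317,.0558,.092],[.5317,.0558,.06]]))
E
```

```text
5.95 [0.45062734 0.05112529 0.35849912] [ 0.21575074 -0.2898495  -2.10855087] 0.02674552895718909
[-2.26481799e-03 -4.31643048e-05 -9.99997434e-01] 0.09551856097112799
[[311.66480675 347.06708563]
 [312.43489274 323.15494198]]
```

View pics/w4.png

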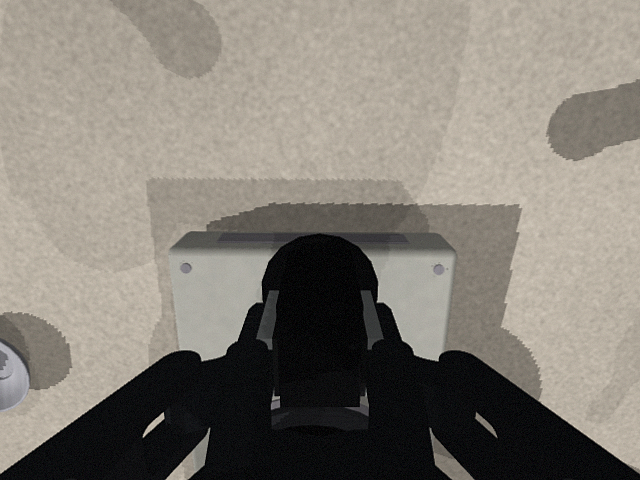

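Call:
play_rows:
  plan: [0.03,0.0,0,0,0,0,1,0.04,0.004,0,0,0,0,1,0.04,0.004,0,0,0,0,1,0.03,0.004,0,0,0,0,1,0,0,0,0,0,0,1,0,0,0,0,0,0,1]

```text
time: 6.55
tcp_pos: [0.5912, 0.0603, 0.3581]
eef_rot: [-1.274, 1.168, 1.277]
contact_force: [-0.4, 0.5, -1.2]
width: 0.0269
```

```bash
python3 - <<'E'
from h import *
c=cam('wrist','w5.png');s=manip.sense();print(s['time'],s['tcp_pos'],s['contact_force'],s['width']);R=cv2.Rodrigues(s['eef_rot'])[0];print(R[:,0], np.arctan2(R[1,2],R[0,2])-np.pi/2)
P=proj(c,[[.5317,.0558,.092],[.5317,.0558,.06]]);print(P)
w=ld('w4');d=onz(w,(186,268),.058)-onz(w,(439,269),.058);print('box yaw',np.arctan2(-d[1],-d[0])+np.pi/2,d)
u,v=P[1].astype(int);x=c['img'][max(v-60,0):v+60,u-80:u+80]
cv2.imwrite('pics/z5.png',cv2.resize(x,None,fx=5,fy=5,interpolation=cv2.INTER_CUBIC)[:600]);print(u-80,max(v-60,0))
E
```

```text
6.6 [0.59054739 0.0604269  0.35845495] [ 0.3963829  -0.291198   -1.41658239] 0.026673513608318208
[-3.00373420e-03 -2.34861869e-04 -9.99995461e-01] 0.09007413451993407
[[320.39648256 143.63046416]
 [320.35800632 139.49337848]]
box yaw 3.2336215657870855 [ 0.01752997 -0.18994524  0.        ]
240 79
```

View pics/w5.png

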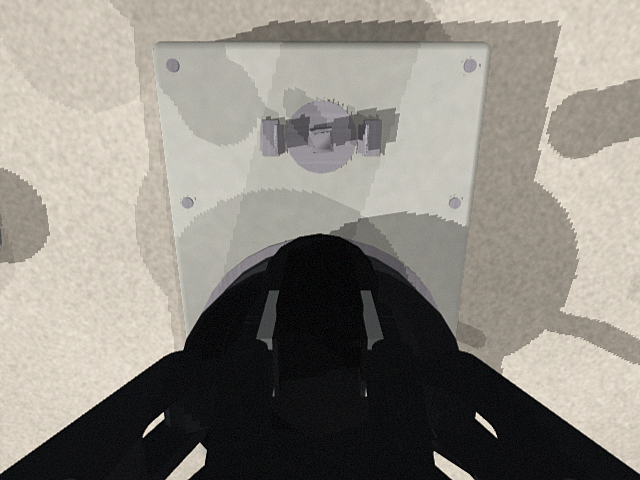

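View pics/z5.png

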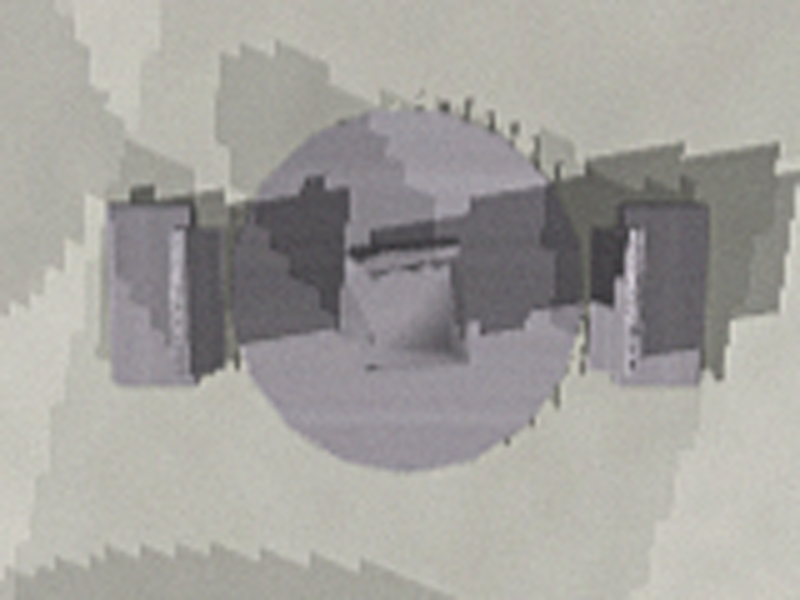

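Disc centre is at about (322,137), with hooks left and right of it. The spindle square is turned slightly anticlockwise in the picture. I'll zoom further for its angle.

```bash
python3 - <<'E'
from h import *
c=ld('w5')
x=c['img'][118:160,300:345]; y=cv2.resize(x,None,fx=13,fy=13,interpolation=cv2.INTER_CUBIC).astype(float)
y=np.clip((y-40)*1.5,0,255).astype('uint8'); cv2.imwrite('pics/z5b.png',y)
for uv in[(322,137)]: print('disc',onz(c,uv,.06))
s=[onz(c,p,.058) for p in[(173,65.5),(470,65.5),(188,203),(455,203)]];
for p in s: print(p)
d=s[1]-s[0];print('box yaw',np.arctan2(d[1],d[0])-np.pi/2); d=s[3]-s[2];print(np.arctan2(d[1],d[0])-np.pi/2)
# back-check with other cameras
q=onz(c,(322,137),.06)
for n in('scene0','side0'): print(proj(ld(n),[[q[0],q[1],.092],q]))
E
```

```text
disc [0.52997639 0.05675031 0.06      ]
[ 0.49429061 -0.04250018  0.058     ]
[0.47723507 0.14710793 0.058     ]
[ 0.58428736 -0.03420838  0.058     ]
[0.56712986 0.15533298 0.058     ]
box yaw 0.08971009687672282
0.09027508926057326
[[321.09000238 239.81356063]
 [320.87342034 249.4208487 ]]
[[312.88727542 223.18448127]
 [313.30081336 235.29073995]]
```

View pics/z5b.png

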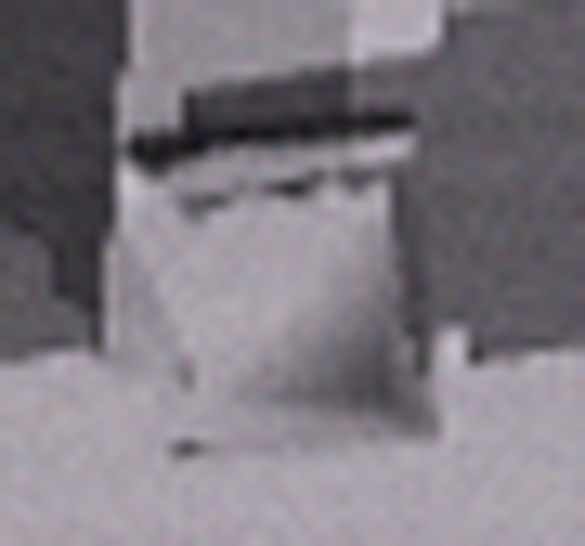

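Call:
play_rows:
  plan: [-0.01,0,-0.02,0,0,0,1,-0.01,0,-0.025,0,0,0,1,0,0,0,0,0,0,1,0,0,0,0,0,0,1,0,0,0,0,0,0,1]

```text
time: 7.1
tcp_pos: [0.572, 0.0612, 0.3162]
eef_rot: [-1.277, 1.163, 1.274]
contact_force: [1.0, -0.2, -0.3]
width: 0.0269
```

```bash
python3 - <<'E'
from h import *
c=cam('wrist','w6.png');s=manip.sense();print(s['time'],s['tcp_pos'],s['contact_force'],s['width']);R=cv2.Rodrigues(s['eef_rot'])[0];print(R[:,0], np.arctan2(R[1,2],R[0,2])-np.pi/2)
P=proj(c,[[.530,.0568,.092],[.530,.0568,.06]]);print(P)
u,v=P[0].astype(int);x=c['img'][v-50:v+50,u-65:u+65];y=cv2.resize(x,None,fx=6,fy=6,interpolation=cv2.INTER_CUBIC).astype(float)
cv2.imwrite('pics/z6.png',np.clip((y-40)*1.4,0,255).astype('uint8'));print(u-65,v-50)
E
```

```text
7.15 [0.57216954 0.06129314 0.3163013 ] [ 0.66725212 -0.23705904 -0.62900578] 0.026528189278229797
[ 2.87532305e-03 -9.87627815e-05 -9.99995861e-01] 0.09100765366736385
[[317.60744426 183.81769888]
 [317.95409579 173.31995449]]
252 133
```

View pics/z6.png

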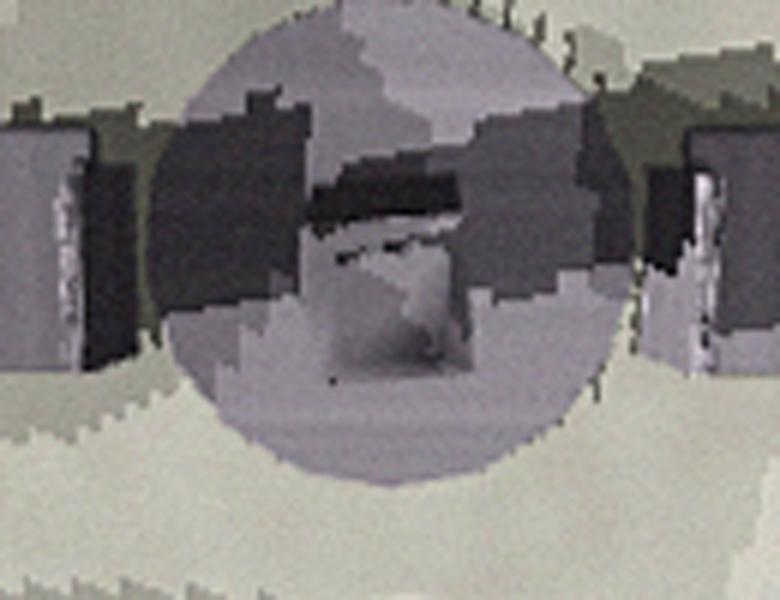

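```bash
python3 - <<'E'
from h import *
c=ld('w6');s=manip.sense();R=cv2.Rodrigues(s['eef_rot'])[0]
print('disc',onz(c,(317,173.2),.06),'spindle',onz(c,(317.7,183),.089))
t=np.linspace(0,2*np.pi,181)
for dy in(-.002,-.001,0,.001,.002):
    out=[]
    for h in(.1916,.1956):
        P=[s['tcp_pos']+R@np.array([h,dy+.027*np.cos(a),.027*np.sin(a)]) for a in t]; p=proj(c,P); out.append((p[:,1].min(),p[:,0].min(),p[:,0].max()))
    print(dy,np.round(out,1).tolist())
g=c['img'].max(2)
for v in(233,234,235,236,237,238,240,245,250,260,270):
    q=np.where(g[v,200:440]<40)[0]+200; print(v,q.min() if len(q) else None,q.max() if len(q) else None)
x=c['img'][225:300,240:400];cv2.imwrite('pics/z6b.png',cv2.resize(np.clip(x*4.,0,255).astype('uint8'),None,fx=5,fy=5))
E
```

```text
disc [0.52998088 0.0562407  0.06      ] spindle [0.53015325 0.05684224 0.089     ]
-0.002 [[238.6, 259.8, 377.3], [235.7, 261.1, 376.1]]
-0.001 [[236.4, 259.7, 377.4], [233.6, 261.0, 376.2]]
0 [[234.2, 259.6, 377.5], [231.5, 260.9, 376.3]]
0.001 [[232.1, 259.5, 377.7], [229.3, 260.8, 376.4]]
0.002 [[229.9, 259.4, 377.8], [227.2, 260.7, 376.5]]
233 None None
234 317 321
235 310 328
236 304 334
237 299 339
238 297 341
240 293 345
245 284 354
250 278 360
260 270 369
270 266 373
```

View pics/z6b.png

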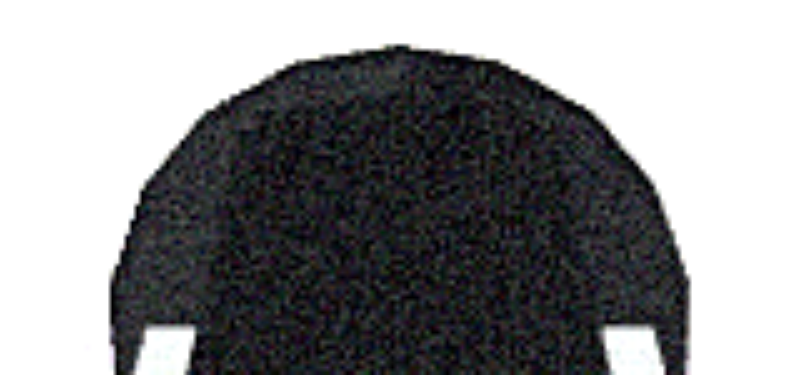

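Call:
play_rows:
  plan: [-0.015,-0.002,0,0,0,0.03,1,-0.015,-0.002,0,0,0,0.04,1,-0.013,-0.001,0,0,0,0.03,1,0,0,0,0,0,0,1,0,0,0,0,0,0,1,0,0,0,0,0,0,1]

```text
time: 7.75
tcp_pos: [0.5294, 0.0564, 0.3154]
eef_rot: [-1.349, 1.112, 1.347]
contact_force: [-0.0, -0.3, -1.0]
width: 0.0267
```

```bash
python3 - <<'E'
from h import *
s=manip.sense();print(s['time'],s['tcp_pos'],s['contact_force'],s['width']);R=cv2.Rodrigues(s['eef_rot'])[0];print(R[:,0], np.arctan2(R[1,2],R[0,2])-np.pi/2)
out=[]
for n in('scene','side'):
    c=cam(n,n+'7.png'); u,v=proj(c,[[.53,.0565,.1]])[0].astype(int); r=40 if n=='scene' else 45
    out.append(cv2.resize(np.clip(c['img'][v-r:v+r,u-r:u+r]*1.5,0,255).astype('uint8'),(400,400),interpolation=cv2.INTER_CUBIC))
cv2.imwrite('pics/z7.png',np.hstack(out))
E
```

```text
7.75 [0.52944331 0.05644347 0.31536671] [-0.03163776 -0.25735222 -1.03482933] 0.02673492506376644
[ 2.06892093e-03 -4.89368703e-05 -9.99997859e-01] 0.19072763102281987
```

View pics/z7.png

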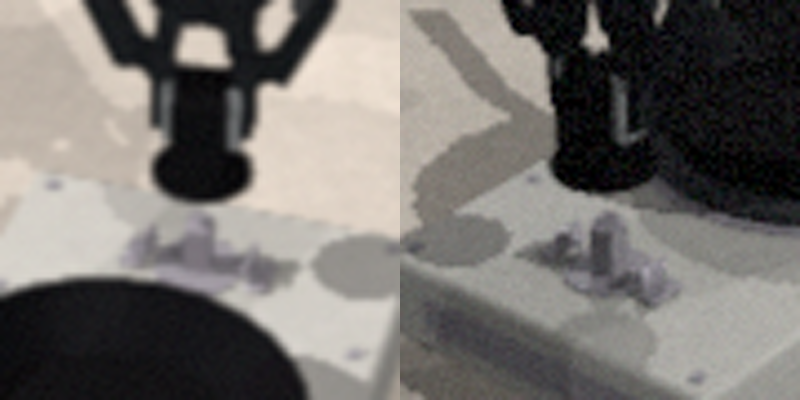

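Over the spindle in both views: flange centre 202 against spindle 200 in the scene crop, and 603 against 605 in the side crop. Descend over the tip.

Call:
play_rows:
  plan: [0,0,-0.012,0,0,0,1,0,0,-0.01,0,0,0,1,0,0,-0.005,0,0,0,1,0,0,-0.004,0,0,0,1,0,0,-0.004,0,0,0,1,0,0,0,0,0,0,1,0,0,0,0,0,0,1]

```text
time: 8.55
tcp_pos: [0.5286, 0.0564, 0.2798]
eef_rot: [-1.349, 1.113, 1.348]
contact_force: [1.2, -0.7, -2.3]
width: 0.0265
```

Call:
play_rows:
  plan: [0,0,-0.003,0,0,0,1,0,0,-0.003,0,0,0,1,0,0,0,0,0,0,1,0,0,0,0,0,0,1]

```text
time: 8.95
tcp_pos: [0.5286, 0.0564, 0.2736]
eef_rot: [-1.349, 1.113, 1.348]
contact_force: [1.9, -0.6, -2.8]
width: 0.027
```

```bash
python3 - <<'E'
from h import *
s=manip.sense();print(s['time'],s['tcp_pos'],s['contact_force'],s['moment'],s['width'])
out=[]
for n in('scene','side'):
    c=cam(n,n+'8.png'); u,v=proj(c,[[.53,.0565,.08]])[0].astype(int); r=40 if n=='scene' else 45
    out.append(cv2.resize(np.clip(c['img'][v-r:v+r,u-r:u+r]*1.5,0,255).astype('uint8'),(400,400),interpolation=cv2.INTER_CUBIC))
cv2.imwrite('pics/z8.png',np.hstack(out))
E
```

```text
8.95 [0.52856455 0.0563999  0.27363175] [ 1.86060324 -0.56515294 -2.81267398] [-0.24345332 -0.52416183 -0.00991203] 0.027009221657595544
```

View pics/z8.png

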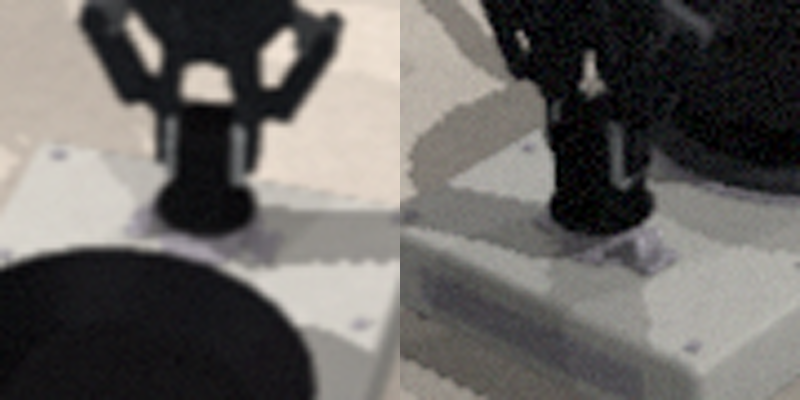

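The knob is over the spindle and level with the hooks, with no axial resistance. Press on down.

Call:
play_rows:
  plan: [0,0,-0.002,0,0,0,1,0,0,-0.002,0,0,0,1,0,0,-0.002,0,0,0,1,0,0,-0.002,0,0,0,1,0,0,0,0,0,0,1]

```text
time: 9.55
tcp_pos: [0.5286, 0.0564, 0.2656]
eef_rot: [-1.349, 1.113, 1.348]
contact_force: [3.4, -1.7, -1.4]
width: 0.0266
```

Call:
play_rows:
  plan: [0,0,-0.002,0,0,0,1,0,0,-0.002,0,0,0,1,0,0,0,0,0,0,1]

```text
time: 9.85
tcp_pos: [0.5286, 0.0563, 0.262]
eef_rot: [-1.349, 1.113, 1.348]
contact_force: [1.9, -1.4, 3.9]
width: 0.027
```

Call:
play_rows:
  plan: [0,0,-0.002,0,0,0,1,0,0,-0.002,0,0,0,1,0,0,0,0,0,0,1]

```text
time: 10.15
tcp_pos: [0.5286, 0.0564, 0.2572]
eef_rot: [-1.349, 1.113, 1.348]
contact_force: [4.4, -3.5, -1.3]
width: 0.0268
```

Call:
play_rows:
  plan: [0,0,-0.002,0,0,0,1,0,0,0,0,0,0,1,0,0,0,0,0,0,1]

```text
time: 10.45
tcp_pos: [0.5286, 0.0564, 0.2556]
eef_rot: [-1.349, 1.112, 1.348]
contact_force: [3.8, -2.9, 0.9]
width: 0.0264
```

Call:
play_rows:
  plan: [0,0,-0.001,0,0,0,1,0,0,0,0,0,0,1,0,0,0,0,0,0,1]

```text
time: 10.75
tcp_pos: [0.5286, 0.0564, 0.2556]
eef_rot: [-1.349, 1.112, 1.348]
contact_force: [0.8, -1.8, 8.4]
width: 0.0267
```

Call:
play_rows:
  plan: [0,0,-0.001,0,0,0,1,0,0,0,0,0,0,1,0,0,0,0,0,0,1]

```text
time: 11.05
tcp_pos: [0.5285, 0.0564, 0.2556]
eef_rot: [-1.35, 1.112, 1.347]
contact_force: [-1.4, -2.7, 17.8]
width: 0.0268
```

The TCP stopped firmly at z 0.2556, exactly where home should be, and the force is building. Ease slightly and check.

Call:
play_rows:
  plan: [0,0,0.0005,0,0,0,1,0,0,0,0,0,0,1,0,0,0,0,0,0,1,0,0,0,0,0,0,1,0,0,0,0,0,0,1]

```text
time: 11.55
tcp_pos: [0.5286, 0.0564, 0.2556]
eef_rot: [-1.35, 1.112, 1.347]
contact_force: [0.3, -2.6, 13.3]
width: 0.0268
```

```bash
python3 - <<'E'
from h import *
out=[]
for n in('scene','side'):
    c=cam(n,n+'9.png'); u,v=proj(c,[[.53,.0565,.08]])[0].astype(int); r=30
    out.append(cv2.resize(np.clip(c['img'][v-r:v+r,u-r:u+r]*1.5,0,255).astype('uint8'),(400,400),interpolation=cv2.INTER_CUBIC))
cv2.imwrite('pics/z9.png',np.hstack(out));cam('wrist','w9.png')
s=manip.sense();print(s['time'],s['tcp_pos'],s['contact_force'],s['moment'],s['width'])
R=cv2.Rodrigues(s['eef_rot'])[0];print(R[:,0], np.arctan2(R[1,2],R[0,2])-np.pi/2)
E
```

```text
11.7 [0.52854941 0.0564119  0.25558608] [ 0.21627717 -2.53841537 12.14475502] [-0.55535221  0.05356807 -0.09398146] 0.026502670543510562
[ 1.33553911e-03 -3.05727156e-04 -9.99999061e-01] 0.19113847862787892
```

View pics/z9.png

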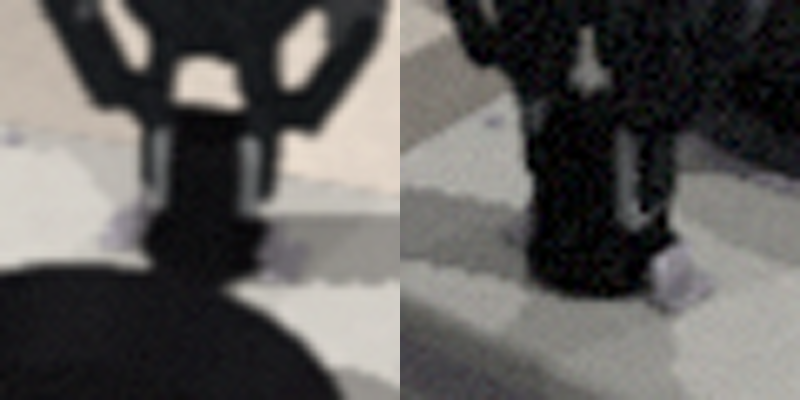

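View pics/w9.png

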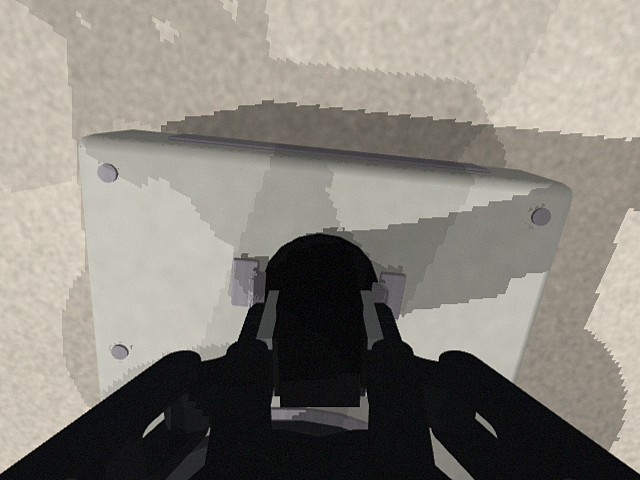

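```bash
python3 - <<'E'
from h import *
a=ld('w5');b=ld('w9')
cv2.imwrite('pics/z9b.png',cv2.resize(np.clip(b['img'][240:330,220:420]*1.8,0,255).astype('uint8'),None,fx=4,fy=4,interpolation=cv2.INTER_CUBIC))
for z in(.0745,):
  L,R=onz(a,(261.6,119),z),onz(a,(381.6,119.5),z); print('rest',L,R,np.linalg.norm(L-R))
  n=np.array([-np.sin(.09),np.cos(.09),0]); o=np.array([.53,.0565,z])
  print((L-o)@n,(R-o)@n)
  for uv in[(234,258),(231,304),(407,275),(402,317)]: print(uv,(onz(b,uv,z)-o)@n)
E
```

```text
rest [0.52146998 0.01789795 0.0745    ] [0.51501915 0.09279301 0.0745    ] 0.07517235954223773
-0.037679155505296595 0.03749257822319857
(234, 258) -0.03697311915431502
(231, 304) -0.03757294448706882
(407, 275) 0.03602540194935029
(402, 317) 0.03727999951204127
```

View pics/z9b.png

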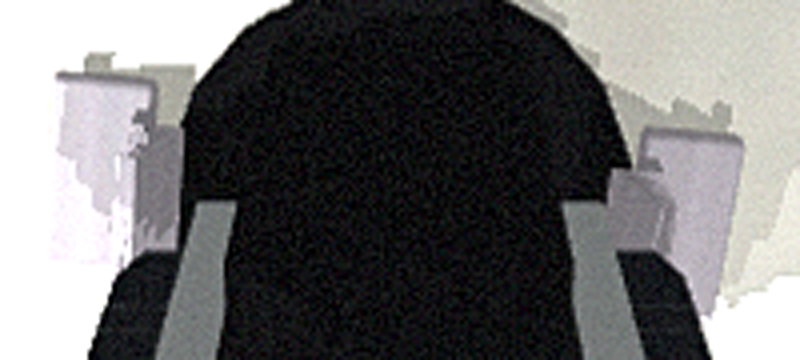

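Both hooks are back: their outer faces sit about 37.5 mm off axis, as they did before fitting, with the noses over the flange. The push is a steady 12–13 N.

```bash
python3 - <<'E'
from h import *
s=manip.sense();print(s['time'],s['tcp_pos'],s['contact_force'],s['width'])
print(manip.hand_in())
E
```

```text
11.7 [0.52854941 0.0564119  0.25558608] [ 0.21627717 -2.53841537 12.14475502] 0.026502670543510562
the job is handed in; nothing more can be done
None
```

The knob is back on the spindle, snapped home and still held pressed down; I handed the job in at 11.7 s. I gripped it across the bar at 100 N and turned it to the spindle's measured angle, about 0.19 rad. Then I lowered it over the tip and pressed it past the hooks.

What the last checks showed:
- **Seating:** the arm stopped firmly at TCP z = 0.2556 m, exactly the height where the underside sits on the disc.
- **Push:** a steady 12–13 N downward, with a sideways force of about 2.5 N left over. I eased back from about 18 N to get there.
- **Hooks:** their outer faces are 36 to 37.6 mm from the axis, against 37.5 to 37.7 mm before fitting, and the noses are over the flange. The 36 mm reading is one pixel point on the +y hook; a second point on that hook reads 37.3 mm.
- **Position:** the gripper ended about 0.7 mm off the aim point in x, still well inside the 4 mm allowed.

The force rose less than I expected while passing the hooks: the highest reading between moves was about 4 N, against the 8 to 16 N stated. The readings come only at the end of each move, so the peak probably fell between them.

I kept clear of the shaker, the squeeze bottle and the tin throughout, but did not measure their positions again at the end.

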